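# Return the check weights to their stand in order of size

### The arm

A 6-joint arm with a two-finger parallel gripper is mounted at the origin on a cart in front of the work surface, level with it; the furniture and walls round the work are solid. World frame = base frame: x ahead of the robot, y to its left, z up, the work surface at z = 0. Lengths are in m, angles in rad, forces in N, time in s.
With the tool pointing down it reaches from about 0.35 to 0.775 m from the base axis. Payload 5.5 kg.
Tool frame: the origin (TCP) lies at the centre of the arm's flange, where the gripper is bolted on; the fingertips stand 173 mm ahead of it and the grasp point (between the pads) lies 155 mm ahead of it; z points along the fingers, y is the line along which they close (so a half turn about z gives the same grasp; the last joint's range is limited). The gripper opens to 85 mm and grips with 20 to 120 N. Pads are 22 mm wide; open, the fingers measure 114 mm over their backs; the gripper's body (76 mm by 85 mm) begins 54 mm behind the grasp point. The pads swing forward as they close: fully open they stand 13 mm farther back than shut.
Start: joints at [-1.412, 0.313, 0.046, 1.304, 0, 1.431], TCP at [0.169, -0.55, 0.405] pointing down, gripper open.
Joint ranges: [-2.76, 2.76], [-0.86, 1.69], [-1.03, 1.26], [-2.2, 2.34], [-1.47, 1.5], [-3.14, 3.14]. Speed limits (rad/s): [2.57, 2.57, 3.14, 3.14, 3.14, 3.14].

### API

Orientations are given as a 3x3 rotation matrix whose columns are the frame's x, y, z axes.
In Python, from rig import readout, vision, workorder gives the robot as it stands.
- The arm moves only by the tool send_rows, never from a script. Its argument "deltas" is text: rows parted by semicolons, each of 7 numbers parted by spaces: the shift along the tool's x, y, z in units of 0.12 m (1.0 is 0.12 m), then the turn, a rotation vector about the tool's x, y, z in units of 180 degrees (1.0 is 180 degrees), then the opening, from -1 (shut) to 1 (fully open). In form: x y z rx ry rz gripper; .... A call has 1 to 8 rows; each row is the pose to reach, as a shift and turn from the pose commanded when the call began, along the tool's axes at that moment, turning the shorter way round; what a row does not reach only later rows make up. A row lasts 1/12 s, in which the tool goes at most 41.7 mm and 7.16 degrees, less where a joint would pass 70% of its speed; a pose out of reach is approached as far as the arm can. A call with a number of a shift or a turn outside -1 to 1 is refused whole. A call with a gripper value outside its range is refused whole. The fingers move at their own pace and stop on an object; "squeeze" is the grip in N (left out, the last holds). Time passes only in rows, so rows that repeat a pose let the fingers close. It gives the time, the measured TCP pose, the force, the opening and the grip force at its end, in the units of the state.
- readout.observe(): the state, without advancing time (a new reading comes with each control period).
- vision.snapshot(name): name is "scene" or "top" or "wrist"; returns (picture, depth): 480x640x3 uint8, red, green, blue; 480x640 float32, m along the optical axis (not along the pixel's ray), 0 where there is no reading.
- vision.camera_params(name): a dict with "camera_matrix" (3x3 intrinsics, pixels), "T" (4x4, takes a point from camera to world coordinates). Camera axes: x right, y down, z forward; pixel columns grow to the right and rows downward; lengths in m; the calibration is good to about 2 mm. A picture is of the moment at which its call begins: read the wrist's pose just before it. camera_params takes no time and is no camera call; for the wrist camera it gives the pose at the moment of the call.
- workorder.job_done(): hands the job in; it is judged then, once.
The state is a dict: "time": time; "joints": joint angles; "joint_vel": joint speeds; "tau": joint torques, N m; "eef_pos": TCP position; "eef_rot": TCP orientation; "force": force on the tool from outside, world axes, zero at the start; "torque": the same for the moment, N m; "finger_gap": finger opening in m; "grasp_force": force on a finger pad.
Only numpy, scipy, OpenCV 4.12 (cv2) and the standard library are available. Lean on these libraries where they do the work, as an engineer would, in place of code of your own. Each camera call takes 0.05 s, during which the arm holds its last target. There are 200 camera calls.

### The job

Put the four brass check weights back on their wooden stand in order of size: the largest on the mark beside the red end stop, then each next smaller one on the next mark along, so that the smallest ends up beside the grey stop. Stand each weight upright in the middle of its mark, and do not tip any of them over on the way.

Things in the scene. Friction and masses are not known exactly. Their poses are not given: they have to be found in the camera images.
- weight_1: The largest of four brass check weights: a solid upright round weight 40 mm in diameter and 67 mm tall over its knob, about 500 g; the round body, straight-sided over its lower half, can be gripped across from above. It starts upright on a flat grey rubber strip 4 mm thick that lies on the bench in front of the stand. Origin: centre of the underside; z up.
- weight_2: The second largest of four brass check weights: a solid upright round weight 30 mm in diameter and 52 mm tall over its knob, about 200 g; the round body, straight-sided over its lower half, can be gripped across from above. It starts upright on a flat grey rubber strip 4 mm thick that lies on the bench in front of the stand. Origin: centre of the underside; z up.
- weight_3: The third largest (second smallest) of four brass check weights: a solid upright round weight 24 mm in diameter and 40 mm tall over its knob, about 100 g; the round body, straight-sided over its lower half, can be gripped across from above. It starts upright on a flat grey rubber strip 4 mm thick that lies on the bench in front of the stand. Origin: centre of the underside; z up.
- weight_4: The smallest of four brass check weights: a solid upright round weight 18 mm in diameter and 31 mm tall over its knob, about 50 g; the round body, straight-sided over its lower half, can be gripped across from above. It starts upright on a flat grey rubber strip 4 mm thick that lies on the bench in front of the stand. Origin: centre of the underside; z up.
- mark_1: One of four alike marks on the wooden weight stand: a round blue disc with a white rim, 52 mm across, inlaid flush with the stand's top (12 mm above the bench). Number 1 of the row counted from the stand's +y end; marks are 64 mm apart along the stand's y axis. Origin: centre of the mark at the top surface; axes parallel to the stand's, x across the row, y along it.
- mark_2: One of four alike marks on the wooden weight stand: a round blue disc with a white rim, 52 mm across, inlaid flush with the stand's top (12 mm above the bench). Number 2 of the row counted from the stand's +y end; marks are 64 mm apart along the stand's y axis. Origin: centre of the mark at the top surface; axes parallel to the stand's, x across the row, y along it.
- mark_3: One of four alike marks on the wooden weight stand: a round blue disc with a white rim, 52 mm across, inlaid flush with the stand's top (12 mm above the bench). Number 3 of the row counted from the stand's +y end; marks are 64 mm apart along the stand's y axis. Origin: centre of the mark at the top surface; axes parallel to the stand's, x across the row, y along it.
- mark_4: One of four alike marks on the wooden weight stand: a round blue disc with a white rim, 52 mm across, inlaid flush with the stand's top (12 mm above the bench). Number 4 of the row counted from the stand's +y end; marks are 64 mm apart along the stand's y axis. Origin: centre of the mark at the top surface; axes parallel to the stand's, x across the row, y along it.
- red_stop: Red end stop on the stand, a block 56 mm across the stand, 14 mm along the row, 18 mm high above the stand's top. It sits beyond one end of the row of marks, 46 mm from the nearest mark's centre (a grey one like it sits at the other end); which end changes. Origin: centre of its underside, on the stand's top.
- stand: Low wooden board fixed on the bench, 64 mm wide (its x), 330 mm long (its y) and 12 mm thick, that carries the four marks in a row along y and the two end stops. Tall machines stand left and right; the right one, 0.1 m past the strip, lies between the arm's start and the weights: come in high and near the base. Origin: centre of its underside, on the bench.
There are look-alikes about, which are no part of the job. What is shaped like the weight_1 but orange is not meant. What is shaped like the weight_3 but green is not meant.

How it is judged:
At the end, for the whole second after the job is handed in: Every weight stands upright (within 0.08 rad) and at rest on its own mark, its base centre within 12 mm of the mark's centre, released; the largest is on the mark next to the red stop and the sizes fall mark by mark to the other end (((horizontal distance between red_stop and mark_1 below 0.08 m and distance between weight_1 and mark_1 below 0.012 m and distance between weight_2 and mark_2 below 0.012 m and distance between weight_3 and mark_3 below 0.012 m and distance between weight_4 and mark_4 below 0.012 m) or (horizontal distance between red_stop and mark_4 below 0.08 m and distance between weight_1 and mark_4 below 0.012 m and distance between weight_2 and mark_3 below 0.012 m and distance between weight_3 and mark_2 below 0.012 m and distance between weight_4 and mark_1 below 0.012 m)) and angle between each of weight_1, weight_2, weight_3, weight_4's own z axis and vertical below 0.08 rad and linear speed of each of weight_1, weight_2, weight_3, weight_4 below 0.02 m/s and contact force between each of weight_1, weight_2, weight_3, weight_4 and the fingers below 0.05 N); the robot touches nothing.
It fails at once if a check weight is tipped over (tilted by more than 0.6 rad) (angle between any of weight_1, weight_2, weight_3, weight_4's own z axis and vertical above 0.6 rad).
It also fails if it takes over 93 s, if anything falls off the work surface, if the arm or the gripper's body presses on something with over 40 N, if the wrist force passes 120 N, or if a joint passes its speed limit or range.

## Working session

There is one attempt and no reset: what is moved stays moved. The work goes in short steps, Python scripts to look and compute and a tool call to move; the robot and the scene stay as the last step left them, time stands still between calls to the robot, and variables do not carry over. Pictures are saved under pics/ and viewed, at most 14 in all, crops included, and the job is handed in when it is done.

Besides the shell and the picture viewer there is one more tool, called after "Request:" as a command line: name --argument value ..., lists and objects as JSON in quotes. send_rows: Moves the arm, as the interface text tells. Shifts and turns lie within -1 to 1; 1 stands for 0.12 m of shift or 180 degrees of turn. Its arguments: {"type":"object","properties":{"deltas":{"type":"string"},"squeeze":{"type":"number"}},"required":["deltas"]}

```bash
ls; mkdir -p pics; python3 - <<'E'
from rig import readout, vision
import cv2,numpy as np
s=readout.observe(); print(s)
for n in("scene","top"):
    p,d=vision.snapshot(n); cv2.imwrite(f"pics/{n}0.png",p[:,:,::-1]); np.savez(f"{n}0.npz",p=p,d=d,**vision.camera_params(n)); print(vision.camera_params(n))
E
```

```text
pics
{'time': 0.0, 'joints': array([-1.41157233e+00,  3.14003799e-01,  4.49643394e-02,  1.30359782e+00,
        2.64055142e-05,  1.43120905e+00]), 'joint_vel': array([-1.69009527e-03,  3.12789847e-04, -9.79689720e-05, -9.07891952e-04,
        1.51639229e-04,  2.63832353e-04]), 'tau': array([ 1.26675921e-03, -4.80626822e+01,  2.98532850e+01,  1.93523598e-02,
       -6.89073750e-05, -2.53876173e-07]), 'eef_pos': array([ 0.1692399 , -0.54931967,  0.40380066]), 'eef_rot': array([[ 9.55687151e-01,  2.94384100e-01, -2.65815033e-04],
       [ 2.94384084e-01, -9.55685456e-01,  1.82185042e-03],
       [ 2.82288236e-04, -1.81937075e-03, -9.99998305e-01]]), 'force': array([-0.50323155,  0.64130419, -0.32798167]), 'torque': array([ 0.03892679, -0.0543898 , -0.03539396]), 'grasp_force': 0.0, 'finger_gap': 0.08493201321490673}
{'camera_matrix': array([[531.79722569,   0.        , 333.29044315],
       [  0.        , 531.79722569, 242.32980549],
       [  0.        ,   0.        ,   1.        ]]), 'T': array([[ 0.97685832, -0.10970633,  0.18360924,  0.25002109],
       [-0.21306808, -0.42405996,  0.88021312, -0.70114686],
       [-0.01870363, -0.89896478, -0.43762142,  0.49300837],
       [ 0.        ,  0.        ,  0.        ,  1.        ]])}
{'camera_matrix': array([[542.92019172,   0.        , 316.95093609],
       [  0.        , 542.92019172, 229.24084193],
       [  0.        ,   0.        ,   1.        ]]), 'T': array([[-0.00389566, -0.98345282,  0.18112256,  0.28544759],
       [-0.99993836,  0.00194775, -0.01093123,  0.19942845],
       [ 0.01039757, -0.18115398, -0.98339978,  0.97069072],
       [ 0.        ,  0.        ,  0.        ,  1.        ]])}
```

View pics/scene0.png

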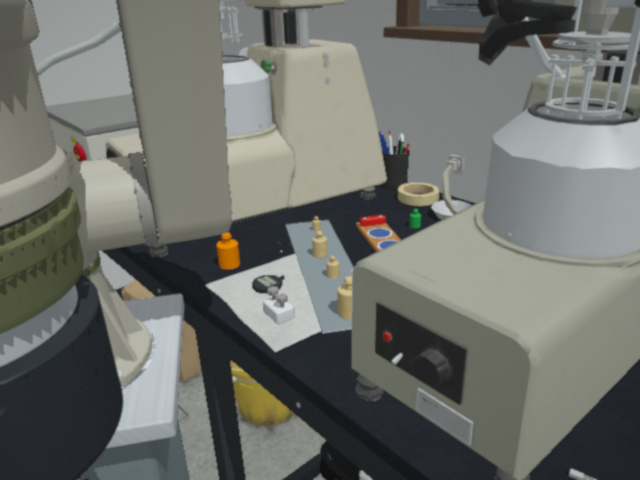

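View pics/top0.png

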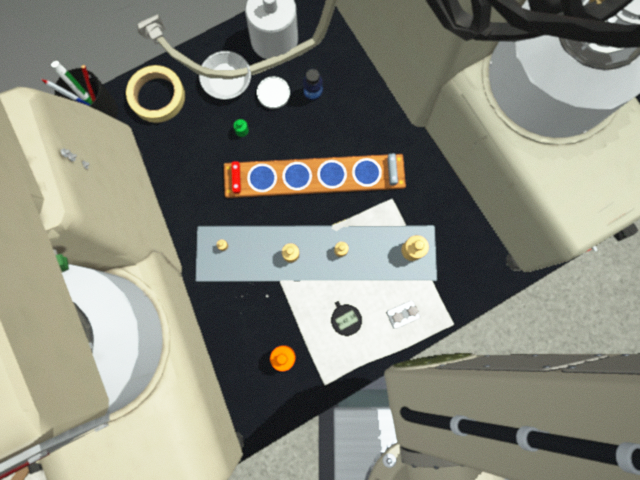

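The top view shows the red stop at (235,178) at the +y end, marks at (262,177), (297,176), (332,174) and (367,172), and the grey stop at (393,170). The weights on the strip are w4 (221,245), w2 (290,252), w3 (341,249) and w1 (416,247). The scene view shows all four weights, with two of the marks hidden by the right machine.

```bash
cat > h.py <<'E'
import numpy as np,cv2
def ray(c,uv):
    K,T=c["camera_matrix"],c["T"]; d=T[:3,:3]@np.linalg.inv(K)@[uv[0],uv[1],1]; return T[:3,3],d
def plane(c,uv,z):
    o,d=ray(c,uv); return o+d*(z-o[2])/d[2]
def tri(c1,u1,c2,u2):
    o1,d1=ray(c1,u1);o2,d2=ray(c2,u2);s=np.linalg.lstsq(np.c_[d1,-d2],o2-o1,rcond=None)[0]
    a,b=o1+s[0]*d1,o2+s[1]*d2; return (a+b)/2,np.linalg.norm(a-b)
def cloud(c,d):
    v,u=np.mgrid[:480,:640]; K,T=c["camera_matrix"],c["T"]
    P=np.stack([(u-K[0,2])/K[0,0]*d,(v-K[1,2])/K[1,1]*d,d],-1); return P@T[:3,:3].T+T[:3,3]
def blobs(p,lo,hi,mn=15):
    m=cv2.inRange(cv2.cvtColor(p,cv2.COLOR_RGB2HSV),lo,hi); n,l,s,c=cv2.connectedComponentsWithStats(m)
    return [(l==i,s[i],c[i]) for i in range(1,n) if s[i][4]>=mn]
BRASS=((12,70,90),(28,190,255)); BLUE=((105,90,60),(125,255,255))
E
python3 - <<'E'
from h import *
for n in("top","scene"):
    z=np.load(n+"0.npz"); p,d=z["p"],z["d"]; W=cloud(z,d)
    for nm,(lo,hi) in dict(brass=BRASS,blue=BLUE,red=((0,150,100),(6,255,255))).items():
        for m,s,c in blobs(p,lo,hi):
            q=W[m&(d>0)]
            if len(q)==0: continue
            md=np.median(q,0)
            if not(.3<md[0]<.8 and -.3<md[1]<.4 and md[2]<.15): continue
            t=q[q[:,2]>q[:,2].max()-.004]
            print(n,nm,s,c.round(1),"med",md.round(4),"top",t.mean(0).round(4),"rng",np.ptp(q,axis=0).round(3))
    if n=="top":
        g=[[np.nanmax(np.r_[-1,W[...,2][(abs(W[...,0]-x)<.025)&(abs(W[...,1]-y)<.025)&(d>0)]]) for y in np.arange(.5,-.51,-.05)] for x in np.arange(.8,.05,-.05)]
        print("y",np.arange(.5,-.51,-.05).round(2)); 
        for x,r in zip(np.arange(.8,.05,-.05),g): print(round(x,2),(np.array(r)*100).astype(int))
        st=(abs(W[...,2]-.004)<.003)
E
```

```text
top brass [ 224  154  182   44 3079] [315.6 175.9] med [0.5591 0.192  0.0111] top [0.5772 0.0601 0.0234] rng [0.085 0.335 0.03 ]
top brass [402 236  25  25 442] [413.2 248.2] med [0.4205 0.0242 0.0494] top [0.4234 0.0189 0.071 ] rng [0.039 0.038 0.068]
top brass [217 240  11  11  97] [221.8 244.8] med [0.4318 0.3561 0.0258] top [0.4326 0.3579 0.0352] rng [0.02  0.015 0.036]
top brass [334 242  14  15 159] [340.8 248.8] med [0.4232 0.1477 0.032 ] top [0.4252 0.1473 0.0431] rng [0.026 0.025 0.043]
top brass [282 244  17  18 254] [290.1 252.4] med [0.4154 0.2353 0.0394] top [0.4179 0.2367 0.0542] rng [0.032 0.028 0.055]
top blue [304  78  19  21 173] [314.5  91.2] med [0.7168 0.1899 0.0279] top [0.723  0.1861 0.0505] rng [0.049 0.034 0.055]
top blue [355 161  24  23 426] [366.4 171.9] med [0.5689 0.098  0.0119] top [0.5685 0.0979 0.0131] rng [0.043 0.042 0.009]
top blue [320 163  24  23 427] [331.5 173.7] med [0.5653 0.161  0.0119] top [0.5643 0.162  0.0144] rng [0.043 0.042 0.011]
top blue [285 165  24  23 432] [296.7 175.6] med [0.5622 0.2249 0.0118] top [0.5617 0.2251 0.0136] rng [0.
[... 2385 characters left out ...]
0.4228 0.1367 0.0239] top [0.4235 0.1417 0.0426] rng [0.021 0.022 0.039]
scene brass [338 277  14  42 492] [345.2 299.1] med [0.4154 0.0047 0.0403] top [0.4222 0.0141 0.0694] rng [0.022 0.038 0.066]
scene blue [370 229  19   8 113] [379.2 232.5] med [0.5573 0.2885 0.0118] top [0.5577 0.2888 0.0119] rng [0.041 0.039 0.005]
scene blue [380 242  15   6  58] [386. 244.] med [0.554  0.2324 0.0118] top [0.5548 0.2323 0.0118] rng [0.031 0.024 0.004]
scene red [360 216  26  10 193] [372.3 220.5] med [0.5543 0.3283 0.0234] top [0.5535 0.3309 0.0291] rng [0.077 0.092 0.035]
scene red [384 333   7   9  46] [386.8 336.6] med [ 0.406  -0.2353  0.1367] top [ 0.4062 -0.2346  0.1391] rng [0.006 0.007 0.01 ]
```

```bash
python3 - <<'E'
from h import *
z=np.load("scene0.npz"); W=cloud(z,z["d"])
for u,v in [(30,60),(30,150),(60,230),(60,400),(20,330),(110,200),(130,50),(180,20),(180,120),(180,220),(220,200),(130,330),(260,60),(290,40),(350,180),(240,90)]: print((u,v),W[v,u].round(3))
z=np.load("top0.npz"); W=cloud(z,z["d"]); print("top")
for u,v in [(400,370),(440,360),(500,360),(600,360),(400,410),(500,435),(600,450),(560,400),(420,460),(500,470)]: print((u,v),W[v,u].round(3))
m=(z["d"]>0)&(W[...,0]>.1)&(W[...,0]<.75)
for a,b in [(.1,.25),(.25,.4),(.4,.5),(.5,.6),(.6,.7),(.7,.85)]:
  q=W[m&(W[...,2]>a)&(W[...,2]<b)]
  for x in np.arange(.15,.75,.1):
    s=q[abs(q[:,0]-x)<.05]; L=s[s[:,1]>.2][:,1]; R=s[s[:,1]<.2][:,1]
    print((a,b),round(x,2),"left from",L.min().round(3) if len(L) else None,"right from",R.max().round(3) if len(R) else None)
E
```

```text
(30, 60) [ 0.204 -0.545  0.477]
(30, 150) [ 0.203 -0.558  0.457]
(60, 230) [ 0.205 -0.56   0.436]
(60, 400) [ 0.198 -0.574  0.391]
(20, 330) [ 0.192 -0.57   0.412]
(110, 200) [ 0.106 -0.038  0.256]
(130, 50) [ 0.169 -0.103  0.436]
(180, 20) [ 0.222 -0.105  0.463]
(180, 120) [ 0.25  -0.701  0.493]
(180, 220) [ 0.185 -0.036  0.219]
(220, 200) [ 0.239 -0.034  0.241]
(130, 330) [0.08  0.03  0.018]
(260, 60) [0.354 0.563 0.341]
(290, 40) [0.428 0.59  0.378]
(350, 180) [0.542 0.486 0.065]
(240, 90) [0.297 0.405 0.305]
top
(400, 370) [0.234 0.087 0.265]
(440, 360) [0.247 0.039 0.277]
(500, 360) [ 0.252 -0.006  0.364]
(600, 360) [ 0.258 -0.049  0.494]
(400, 410) [0.189 0.092 0.286]
(500, 435) [0.194 0.035 0.475]
(600, 450) [0.203 0.    0.576]
(560, 400) [0.23  0.004 0.529]
(420, 460) [0.129 0.068 0.275]
(500, 470) [0.156 0.024 0.436]
(0.1, 0.25) 0.15 left from 0.319 right from 0.1
(0.1, 0.25) 0.25 left from 0.357 right from 0.104
(0.1, 0.25) 0.35 left from 0.395 right from -0.153
(0.1, 0.25) 0.45 left from 0.433 right from -0.092
(0.1, 0.25) 0.55 left from 0.473 right from -0.034
(0.1, 0.25)
[... 792 characters left out ...]
t from 0.419 right from None
(0.5, 0.6) 0.55 left from None right from -0.046
(0.5, 0.6) 0.65 left from None right from None
(0.6, 0.7) 0.15 left from None right from -0.003
(0.6, 0.7) 0.25 left from 0.335 right from -0.003
(0.6, 0.7) 0.35 left from 0.368 right from None
(0.6, 0.7) 0.45 left from None right from None
(0.6, 0.7) 0.55 left from None right from None
(0.6, 0.7) 0.65 left from None right from None
(0.7, 0.85) 0.15 left from None right from None
(0.7, 0.85) 0.25 left from None right from None
(0.7, 0.85) 0.35 left from None right from None
(0.7, 0.85) 0.45 left from None right from None
(0.7, 0.85) 0.55 left from None right from None
(0.7, 0.85) 0.65 left from None right from None
```

```bash
python3 - <<'E'
from h import *
for n in("top","scene"):
  z=np.load(n+"0.npz"); W=cloud(z,z["d"]); m=(z["d"]>0)
  print(n)
  for x in np.arange(-.25,.4,.05):
    s=W[m&(abs(W[...,0]-x)<.025)&(W[...,1]>.15)&(W[...,1]<.7)]
    o=[]
    for a,b in [(.05,.15),(.15,.25),(.25,.35),(.35,.5),(.5,.6),(.6,.8)]:
      t=s[(s[:,2]>a)&(s[:,2]<b)][:,1]; o.append((t.min().round(3),len(t)) if len(t) else None)
    print(round(x,2),o)
E
```

```text
top
-0.25 [None, None, None, None, None, None]
-0.2 [None, None, None, None, None, None]
-0.15 [None, None, None, None, None, None]
-0.1 [None, None, None, None, None, None]
-0.05 [None, None, None, None, None, None]
-0.0 [None, None, None, None, None, None]
0.05 [(np.float64(0.619), 1), None, None, None, None, None]
0.1 [(np.float64(0.313), 580), (np.float64(0.315), 4981), None, None, None, None]
0.15 [(np.float64(0.326), 551), (np.float64(0.329), 5126), None, None, None, None]
0.2 [(np.float64(0.346), 533), (np.float64(0.349), 2755), (np.float64(0.413), 668), None, (np.float64(0.336), 113), (np.float64(0.336), 962)]
0.25 [(np.float64(0.24), 619), (np.float64(0.368), 1436), (np.float64(0.402), 2239), (np.float64(0.419), 176), (np.float64(0.335), 843), (np.float64(0.335), 8773)]
0.3 [(np.float64(0.384), 508), (np.float64(0.388), 1037), (np.float64(0.402), 2512), (np.float64(0.435), 544), (np.float64(0.356), 1115), (np.float64(0.356), 4869)]
0.35 [(np.float64(0.404), 494), (np.float64(0.406), 1573), (np.float64(0.421), 1990), (np.float64(0.47), 3), (np.float64(0.381), 1260), (np.float
[... 186 characters left out ...]
, None]
-0.05 [None, None, None, None, None, None]
-0.0 [None, (np.float64(0.44), 110), None, None, None, None]
0.05 [None, (np.float64(0.356), 440), None, None, None, None]
0.1 [(np.float64(0.313), 2), (np.float64(0.34), 116), None, None, None, None]
0.15 [None, None, None, None, None, None]
0.2 [None, None, None, None, None, None]
0.25 [(np.float64(0.235), 492), (np.float64(0.376), 389), (np.float64(0.395), 275), (np.float64(0.42), 38), None, None]
0.3 [(np.float64(0.379), 1018), (np.float64(0.382), 1156), (np.float64(0.397), 1364), (np.float64(0.437), 628), None, None]
0.35 [(np.float64(0.4), 958), (np.float64(0.403), 1104), (np.float64(0.418), 1184), (np.float64(0.471), 622), None, None]
```

Request:
send_rows --deltas "0 0 -0.3 0 0 -0.04 1; 0 0 -0.6 0 0 -0.08 1; 0 0 -0.6 0 0 -0.12 1; 0 0 -0.6 0 0 -0.16 1; 0 0 -0.6 0 0 -0.2 1; 0 0 -0.6 0 0 -0.24 1; 0 0 -0.6 0 0 -0.28 1; 0 0 -0.6 0 0 -0.3 1" --squeeze 40

```text
time: 0.77
eef_pos: [0.1693, -0.5495, 0.4762]
eef_rot: [[0.318, 0.948, -0.0], [0.948, -0.318, 0.001], [0.001, -0.0, -1.0]]
force: [0.3, -0.2, 0.3]
finger_gap: 0.0851
grasp_force: 0.0
```

Request:
send_rows --deltas "0 0 0 0 0 -0.04 1; 0 0 0 0 0 -0.08 1; 0 0 0 0 0 -0.105 1; 0 0 0 0 0 -0.105 1"

```text
time: 1.1
eef_pos: [0.1693, -0.5495, 0.4762]
eef_rot: [[-0.002, 1.0, -0.0], [1.0, 0.002, 0.001], [0.001, -0.0, -1.0]]
force: [-0.1, -0.5, -0.1]
finger_gap: 0.0855
grasp_force: 0.0
```

Request:
send_rows --deltas "0.31 0.16 0 0 0 0 1; 0.63 0.33 0 0 0 0 1; 0.95 0.5 0 0 0 0 1"

```text
time: 1.35
eef_pos: [0.2275, -0.438, 0.4757]
eef_rot: [[0.004, 1.0, -0.0], [1.0, -0.004, 0.002], [0.002, -0.0, -1.0]]
force: [0.9, -0.5, 1.0]
finger_gap: 0.0855
grasp_force: 0.0
```

Request:
send_rows --deltas "0.31 0.16 0 0 0 0 1; 0.63 0.33 0 0 0 0 1; 0.95 0.5 0 0 0 0 1"

```text
time: 1.6
eef_pos: [0.2859, -0.3264, 0.4765]
eef_rot: [[0.003, 1.0, 0.0], [1.0, -0.003, 0.0], [0.0, 0.0, -1.0]]
force: [1.0, 0.1, 0.5]
finger_gap: 0.0853
grasp_force: 0.0
```

Request:
send_rows --deltas "0.31 0.13 0 0 0 0 1; 0.63 0.27 0 0 0 0 1; 0.95 0.4 0 0 0 0 1; 0.95 0.4 0 0 0 0 1"

```text
time: 1.93
eef_pos: [0.3346, -0.2082, 0.477]
eef_rot: [[-0.006, 1.0, 0.001], [1.0, 0.006, 0.003], [0.003, 0.001, -1.0]]
force: [-0.4, 0.1, 0.2]
finger_gap: 0.0854
grasp_force: 0.0
```

Request:
send_rows --deltas "0.31 0.1 0 0 0 0 1; 0.63 0.2 0 0 0 0 1; 0.95 0.3 0 0 0 0 1; 0.95 0.3 0 0 0 0 1"

```text
time: 2.27
eef_pos: [0.3701, -0.0948, 0.4768]
eef_rot: [[-0.007, 1.0, 0.001], [1.0, 0.007, 0.002], [0.002, 0.001, -1.0]]
force: [-0.3, 0.2, 0.8]
finger_gap: 0.0854
grasp_force: 0.0
```

```bash
python3 - <<'E'
from rig import readout, vision
import cv2,numpy as np
s=readout.observe(); print(s["eef_pos"],s["joints"],s["force"])
c=vision.camera_params("wrist"); p,d=vision.snapshot("wrist"); cv2.imwrite("pics/w1.png",p[:,:,::-1]); np.savez("w1.npz",p=p,d=d,**c); print(c)
E
```

```text
[ 0.37006378 -0.09480157  0.47680105] [-0.46256673 -0.07641555 -0.22609368  1.42168298  0.00237236  1.10157874] [-0.34993647  0.16157754  0.83421215]
{'camera_matrix': array([[340.20034032,   0.        , 325.35659055],
       [  0.        , 340.20034032, 240.98161069],
       [  0.        ,   0.        ,   1.        ]]), 'T': array([[ 9.99982490e-01,  5.66780259e-03,  1.70140107e-03,
         3.69633784e-01],
       [ 5.91523147e-03, -9.49122859e-01, -3.14850456e-01,
        -1.28928482e-02],
       [-1.69671580e-04,  3.14855007e-01, -9.49139766e-01,
         4.46641679e-01],
       [ 0.00000000e+00,  0.00000000e+00,  0.00000000e+00,
         1.00000000e+00]])}
```

View pics/w1.png

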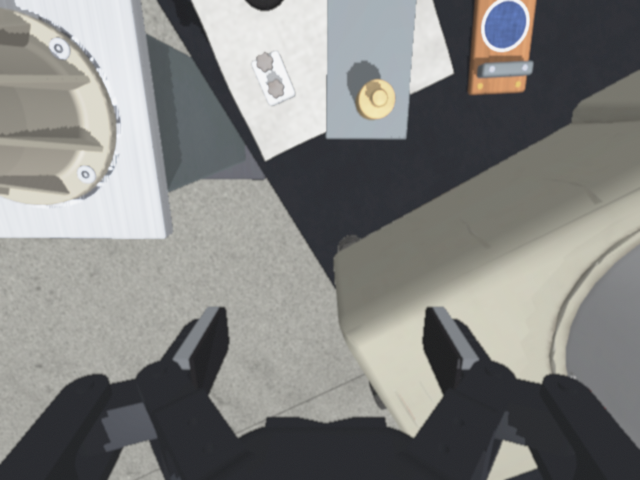

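The wrist view has +x to the right and +y up. It shows w1 at (378,98), one mark at (505,24) and the grey stop at (507,69). Next I'll take two views above the row.

Request:
send_rows --deltas "0.31 0.14 0 0 0 0 1; 0.63 0.28 0 0 0 0 1; 0.95 0.42 0 0 0 0 1"

```text
time: 2.57
eef_pos: [0.4201, 0.013, 0.4767]
eef_rot: [[0.006, 1.0, 0.001], [1.0, -0.006, -0.001], [-0.001, 0.001, -1.0]]
force: [1.0, 0.6, -0.1]
finger_gap: 0.0851
grasp_force: 0.0
```

Request:
send_rows --deltas "0.31 0.14 0 0 0 0 1; 0.63 0.28 0 0 0 0 1; 0.95 0.42 0 0 0 0 1; 0.95 0.42 0 0 0 0 1; 0.95 0.42 0 0 0 0 1"

```text
time: 2.98
eef_pos: [0.471, 0.1281, 0.4757]
eef_rot: [[-0.001, 1.0, -0.001], [1.0, 0.001, -0.001], [-0.001, -0.001, -1.0]]
force: [0.4, 0.2, 0.4]
finger_gap: 0.0851
grasp_force: 0.0
```

```bash
cat > shot.py <<'E'
import sys
from rig import readout, vision
import cv2,numpy as np
def shot(name):
    s=readout.observe(); c=vision.camera_params("wrist"); p,d=vision.snapshot("wrist")
    cv2.imwrite(f"pics/{name}.png",p[:,:,::-1]); np.savez(name+".npz",p=p,d=d,eef=s["eef_pos"],q=s["joints"],**c); print(s["time"],s["eef_pos"],s["joints"],s["force"],s["finger_gap"])
if __name__=="__main__": shot(sys.argv[1])
E
python3 shot.py w2
```

```text
2.9833 [0.47101316 0.12806777 0.47570772] [ 1.00996720e-01  1.32882263e-01 -1.20414326e-02  1.42740043e+00
 -5.89830071e-04  1.67046164e+00] [0.35469978 0.21663058 0.42703631] 0.0851079349313325
```

Request:
send_rows --deltas "0.31 0 0 0 0 0 1; 0.63 0 0 0 0 0 1; 0.95 0 0 0 0 0 1; 0.95 0 0 0 0 0 1; 0.95 0 0 0 0 0 1"

```text
time: 3.45
eef_pos: [0.4701, 0.2408, 0.4765]
eef_rot: [[0.0, 1.0, -0.0], [1.0, -0.0, -0.001], [-0.001, -0.0, -1.0]]
force: [0.6, -0.2, -0.8]
finger_gap: 0.0856
grasp_force: 0.0
```

```bash
python3 shot.py w3; python3 - <<'E'
from h import *
A={}
for n in("w2","w3"):
    z=np.load(n+".npz"); p,d=z["p"],z["d"]; W=cloud(z,d)
    for nm,(lo,hi) in dict(brass=BRASS,blue=BLUE).items():
        for m,s,c in blobs(p,lo,hi,60):
            q=W[m&(d>0)]
            if len(q)<20: continue
            md=np.median(q,0)
            if not(.3<md[0]<.7 and -.1<md[1]<.4): continue
            t=q[q[:,2]>q[:,2].max()-.004]
            print(n,nm,s,c.round(1),"med",md.round(4),"top",t.mean(0).round(4))
            if nm=="blue": A.setdefault(round(md[1]/.064-.5),[]).append((z,c))
for k,v in A.items():
    if len(v)==2: print("mark tri",k,tri(*v[0],*v[1]))
E
```

```text
3.45 [0.47008293 0.2408382  0.47649371] [ 3.21583084e-01  2.11857032e-01  8.58268924e-02  1.44537507e+00
 -6.83457912e-04  1.89251796e+00] [ 0.55815469 -0.2200532  -0.75568418] 0.08556510022591429
w2 brass [ 374    0   60  267 6385] [400.1 129.7] med [0.5588 0.2018 0.012 ] top [0.5785 0.0595 0.0168]
w2 brass [266  88  27  29 336] [278.4 100.6] med [0.4187 0.238  0.0408] top [0.418  0.2363 0.0547]
w2 brass [279 171  19  19 198] [287.2 178.9] med [0.4239 0.1514 0.0328] top [0.4242 0.1481 0.0445]
w2 brass [276 259  30  41 708] [289.8 276.3] med [0.4242 0.0303 0.0495] top [0.424  0.0218 0.0698]
w2 blue [ 384   32   39   43 1324] [403.1  52.7] med [0.5577 0.2893 0.0128] top [0.5576 0.2892 0.0132]
w2 blue [ 384   94   37   39 1126] [402. 113.] med [0.5614 0.2257 0.0127] top [0.5612 0.2255 0.0127]
w2 blue [384 151  35  35 960] [401.  167.8] med [0.5646 0.1613 0.0127] top [0.5646 0.1615 0.0127]
w2 blue [384 202  33  32 820] [400.1 217.3] med [0.5679 0.0979 0.0126] top [0.5681 0.0975 0.0127]
w3 brass [286  87  15  17 143] [292.8  94.1] med [0.4328 0.358  0.027 ] top [0.4329 0.3578 0.0349]
w3 
[... 458 characters left out ...]
95 0.0127] top [0.5578 0.2894 0.0128]
w3 blue [380 190  33  32 842] [395.9 205.7] med [0.5613 0.2253 0.0127] top [0.5613 0.2254 0.0128]
w3 blue [380 238  32  29 722] [395.2 251.9] med [0.5645 0.1614 0.0125] top [0.5645 0.1615 0.0127]
w3 blue [380 282  30  26 628] [394.6 294.3] med [0.5678 0.0975 0.0126] top [0.5677 0.0975 0.0126]
mark tri 4 (array([0.55777612, 0.28947062, 0.01280689]), np.float64(4.250205089834872e-05))
mark tri 3 (array([0.56117168, 0.22564099, 0.01302184]), np.float64(1.134204053238457e-05))
mark tri 2 (array([0.56460053, 0.16147882, 0.01244716]), np.float64(0.00020088849844119568))
mark tri 1 (array([0.56766312, 0.09789475, 0.01340127]), np.float64(0.0001935299308809204))
```

View pics/w3.png

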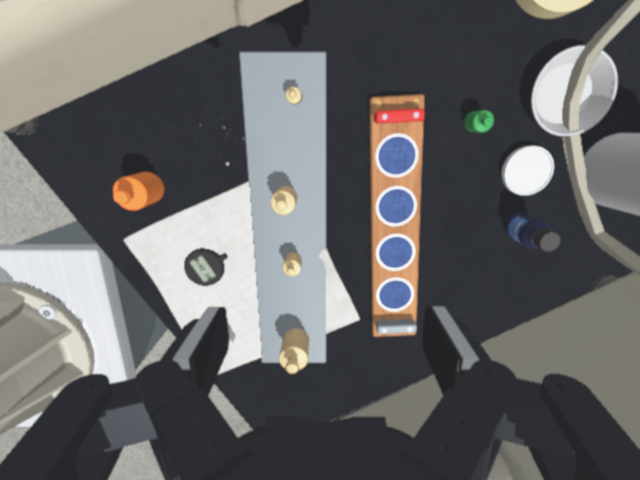

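Both wrist views and the top view agree. The marks are 64 mm apart at z ≈ 12.7 mm, and the knob tops match the given heights plus the strip. In this picture w4 is at (293,94), w2 at (283,196), w3 at (291,262), w1 at (293,349), the red stop at (400,116), and the marks run from (396,155) to (395,294). I'll start with w1.

Request:
send_rows --deltas "-0.3 -0.06 0.1 0 0 0 1; -0.6 -0.13 0.2 0 0 0 1; -0.92 -0.2 0.35 0 0 0 1; -0.92 -0.2 0.5 0 0 0 1; -0.92 -0.2 0.5 0 0 0 1"

```text
time: 3.92
eef_pos: [0.4445, 0.1269, 0.4141]
eef_rot: [[0.007, 1.0, -0.005], [1.0, -0.007, -0.001], [-0.001, -0.005, -1.0]]
force: [-0.9, -0.0, -0.8]
finger_gap: 0.0853
grasp_force: 0.0
```

Request:
send_rows --deltas "-0.3 -0.06 0.1 0 0 0 1; -0.6 -0.13 0.2 0 0 0 1; -0.92 -0.19 0.35 0 0 0 1; -0.92 -0.19 0.5 0 0 0 1; -0.92 -0.19 0.5 0 0 0 1; -0.92 -0.19 0.5 0 0 0 1; -0.92 -0.19 0.5 0 0 0 1"

```text
time: 4.5
eef_pos: [0.4238, 0.0206, 0.3581]
eef_rot: [[-0.0, 1.0, 0.002], [1.0, 0.0, -0.0], [-0.0, 0.002, -1.0]]
force: [0.1, 0.0, 1.0]
finger_gap: 0.0855
grasp_force: 0.0
```

```bash
python3 shot.py w4; python3 - <<'E'
from h import *
z=np.load("w4.npz"); p,d=z["p"],z["d"]; W=cloud(z,d)
for m,s,c in blobs(p,*BRASS,60):
    q=W[m&(d>0)]
    if len(q)<20: continue
    t=q[q[:,2]>q[:,2].max()-.004]; print(s,np.median(q,0).round(4),t.mean(0).round(4))
E
```

```text
4.5 [0.42381969 0.02062706 0.35808534] [-1.41094274e-01  4.36701018e-02 -4.00652377e-01  1.12485056e+00
  1.76670534e-04  1.42938046e+00] [0.14951025 0.01122542 1.0062663 ] 0.08550945981504872
[ 445    0   95  211 8015] [0.5599 0.127  0.0121] [0.5706 0.0573 0.0166]
[312  53  28  35 773] [0.4239 0.1447 0.0329] [0.4248 0.1464 0.0439]
[ 304  200   44   48 1097] [0.4213 0.0291 0.0503] [0.4237 0.0212 0.0697]
```

Request:
send_rows --deltas "0 0 0.25 0 0 0 1; 0 0 0.5 0 0 0 1; 0 0 0.75 0 0 0 1; 0 0 1 0 0 0 1; 0 0 1 0 0 0 1"

```text
time: 4.97
eef_pos: [0.4216, 0.0218, 0.2333]
eef_rot: [[-0.003, 1.0, -0.007], [1.0, 0.003, 0.001], [0.001, -0.007, -1.0]]
force: [-1.5, -0.5, -0.5]
finger_gap: 0.0852
grasp_force: 0.0
```

Request:
send_rows --deltas "0 0 0.13 0 0 0 1; 0 0 0.26 0 0 0 1; 0 0 0.38 0 0 0 1; 0 0 0.48 0 0 0 1; 0 0 0.48 0 0 0 1; 0 0 0.48 0 0 0 1"

```text
time: 5.47
eef_pos: [0.4242, 0.021, 0.1804]
eef_rot: [[-0.002, 1.0, 0.001], [1.0, 0.002, -0.0], [-0.0, 0.001, -1.0]]
force: [0.1, 0.2, 0.5]
finger_gap: 0.0853
grasp_force: 0.0
```

Request:
send_rows --deltas "0 0 0 0 0 0 0.3; 0 0 0 0 0 0 0; 0 0 0 0 0 0 -0.2; 0 0 0 0 0 0 -0.4; 0 0 0 0 0 0 -0.6; 0 0 0 0 0 0 -0.6; 0 0 0 0 0 0 -0.6; 0 0 0 0 0 0 -0.6" --squeeze 50

```text
time: 6.13
eef_pos: [0.4239, 0.0205, 0.1802]
eef_rot: [[-0.0, 1.0, 0.002], [1.0, 0.0, -0.0], [-0.0, 0.002, -1.0]]
force: [-1.5, 1.6, 5.4]
finger_gap: 0.0387
grasp_force: 49.7
```

Request:
send_rows --deltas "0 0 -0.05 0 0 0 -0.6; 0 0 -0.2 0 0 0 -0.6; 0 0 -0.4 0 0 0 -0.6; 0 0 -0.6 0 0 0 -0.6; 0 0 -0.8 0 0 0 -0.6; 0 0 -0.95 0 0 0 -0.6; 0 0 -1 0 0 0 -0.6; 0 0 -1 0 0 0 -0.6"

```text
time: 6.8
eef_pos: [0.4236, 0.0205, 0.3003]
eef_rot: [[-0.0, 1.0, 0.002], [1.0, 0.0, -0.0], [-0.0, 0.002, -1.0]]
force: [0.1, 0.4, -5.2]
finger_gap: 0.0385
grasp_force: 51.7
```

Request:
send_rows --deltas "0.1 0.05 0 0 0 0 -0.6; 0.25 0.13 0 0 0 0 -0.6; 0.45 0.22 0 0 0 0 -0.6; 0.65 0.32 0 0 0 0 -0.6; 0.75 0.37 0 0 0 0 -0.6"

```text
time: 7.22
eef_pos: [0.4679, 0.1123, 0.2972]
eef_rot: [[-0.002, 1.0, -0.002], [1.0, 0.002, 0.001], [0.001, -0.002, -1.0]]
force: [0.3, 0.2, -4.1]
finger_gap: 0.0387
grasp_force: 51.5
```

Request:
send_rows --deltas "0.15 0.07 0 0 0 0 -0.6; 0.35 0.17 0 0 0 0 -0.6; 0.55 0.27 0 0 0 0 -0.6; 0.75 0.37 0 0 0 0 -0.6"

```text
time: 7.55
eef_pos: [0.5117, 0.2013, 0.2971]
eef_rot: [[-0.0, 1.0, -0.003], [1.0, 0.0, -0.001], [-0.001, -0.003, -1.0]]
force: [0.8, -0.2, -4.9]
finger_gap: 0.0387
grasp_force: 51.5
```

Request:
send_rows --deltas "0.2 0.1 0 0 0 0 -0.6; 0.4 0.2 0 0 0 0 -0.6; 0.6 0.3 0 0 0 0 -0.6; 0.7 0.36 0 0 0 0 -0.6; 0.74 0.38 0 0 0 0 -0.6; 0.74 0.38 0 0 0 0 -0.6; 0.74 0.38 0 0 0 0 -0.6; 0.74 0.38 0 0 0 0 -0.6"

```text
time: 8.22
eef_pos: [0.5569, 0.2883, 0.2982]
eef_rot: [[0.0, 1.0, -0.002], [1.0, -0.0, -0.001], [-0.001, -0.002, -1.0]]
force: [0.3, -0.1, -4.4]
finger_gap: 0.0386
grasp_force: 51.5
```

```bash
python3 shot.py w5; python3 - <<'E'
from h import *
from rig import vision
p,d=vision.snapshot("top"); cv2.imwrite("pics/top1.png",p[:,:,::-1])
E
```

```text
8.2167 [0.55689213 0.28834593 0.29816071] [ 3.49943949e-01  4.61835353e-01  1.97860804e-03  1.11347460e+00
 -4.56844581e-04  1.92111948e+00] [ 0.32785809 -0.07494291 -4.37605851] 0.03861614715631207
```

View pics/top1.png

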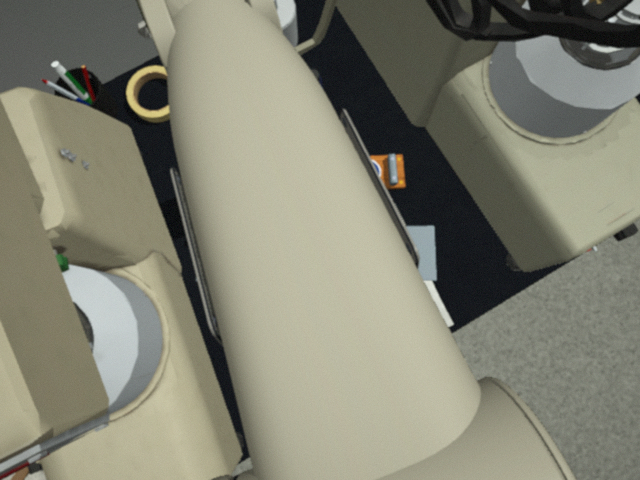

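View pics/w5.png

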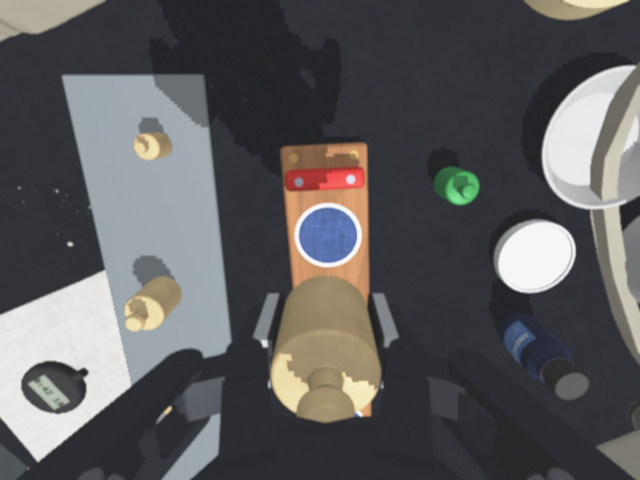

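The top view is mostly hidden by the forearm. The wrist view shows w1 held upright at (325,350) with mark_1 free at (328,235) and the red stop at (325,180). Now I'll lower it.

Request:
send_rows --deltas "0.01 0.01 0.15 0 0 0 -0.6; 0.01 0.01 0.35 0 0 0 -0.6; 0.01 0.01 0.55 0 0 0 -0.6; 0.01 0.01 0.7 0 0 0 -0.6; 0.01 0.01 0.8 0 0 0 -0.6; 0.01 0.01 0.86 0 0 0 -0.6; 0.01 0.01 0.88 0 0 0 -0.6; 0.01 0.01 0.88 0 0 0 -0.6"

```text
time: 8.98
eef_pos: [0.5589, 0.2904, 0.1936]
eef_rot: [[-0.0, 1.0, 0.0], [1.0, 0.0, -0.0], [-0.0, 0.0, -1.0]]
force: [-0.4, 0.2, -4.4]
finger_gap: 0.0387
grasp_force: 51.5
```

```bash
python3 shot.py w6
```

```text
8.9833 [0.55892292 0.29036193 0.19361641] [ 3.51795208e-01  5.50608387e-01 -1.29094213e-01  8.91006998e-01
 -1.32459043e-04  1.92258037e+00] [-0.41828077  0.2191846  -4.36029165] 0.038686504339947546
```

Request:
send_rows --deltas "-0.01 -0.01 0.015 0 0 0 -0.6; -0.01 -0.01 0.03 0 0 0 -0.6; -0.01 -0.01 0.037 0 0 0 -0.6; -0.01 -0.01 0.037 0 0 0 -0.6; -0.01 -0.01 0.037 0 0 0 -0.6"

```text
time: 9.45
eef_pos: [0.5576, 0.2894, 0.1892]
eef_rot: [[-0.0, 1.0, 0.0], [1.0, 0.0, -0.0], [-0.0, 0.0, -1.0]]
force: [0.1, -0.7, -5.9]
finger_gap: 0.0386
grasp_force: 51.6
```

Request:
send_rows --deltas "0 0 0 0 0 0 0; 0 0 0 0 0 0 0.1; 0 0 0 0 0 0 0.3; 0 0 0 0 0 0 0.6; 0 0 0 0 0 0 1; 0 0 0 0 0 0 1; 0 0 0 0 0 0 1"

```text
time: 10.03
eef_pos: [0.5576, 0.2894, 0.1891]
eef_rot: [[-0.0, 1.0, 0.0], [1.0, 0.0, -0.0], [-0.0, 0.0, -1.0]]
force: [-0.3, -0.4, 0.4]
finger_gap: 0.085
grasp_force: 0.0
```

Request:
send_rows --deltas "0 0 -0.1 0 0 0 1; 0 0 -0.3 0 0 0 1; 0 0 -0.5 0 0 0 1; 0 0 -0.75 0 0 0 1; 0 0 -1 0 0 0 1; 0 0 -1 0 0 0 1; 0 0 -1 0 0 0 1"

```text
time: 10.62
eef_pos: [0.5584, 0.2897, 0.3126]
eef_rot: [[-0.0, 1.0, 0.006], [1.0, 0.0, 0.002], [0.002, 0.006, -1.0]]
force: [-0.1, 0.0, 0.4]
finger_gap: 0.0853
grasp_force: 0.0
```

```bash
python3 shot.py w7; cat > chk.py <<'E'
import sys
from h import *
z=np.load(sys.argv[1]+".npz"); p,d=z["p"],z["d"]; W=cloud(z,d)
for a,b,r in [(x,y,.035) for x,y in [(.4237,.0207),(.418,.237),(.4243,.1485),(.4328,.358)]]+[(x,y,.03) for x,y in [(.5578,.2894),(.5613,.2255),(.5646,.1615),(.5678,.0976)]]:
    q=W[(d>0)&(np.hypot(W[...,0]-a,W[...,1]-b)<r)&(W[...,2]>.02)&(W[...,2]<.1)]
    if len(q)>30: t=q[q[:,2]>q[:,2].max()-.004]; print((a,b),"top",t.mean(0).round(4),"err mm",((t.mean(0)[:2]-[a,b])*1e3).round(1),len(q))
E
python3 chk.py w7
```

```text
10.6167 [0.55840179 0.28969005 0.31256846] [ 3.51066560e-01  4.52710179e-01  2.41384767e-02  1.13622797e+00
 -1.04695589e-04  1.92147256e+00] [-0.05272945  0.03414294  0.42486944] 0.08525190516377328
(0.418, 0.237) top [0.4186 0.2372 0.0551] err mm [0.6 0.2] 1546
(0.4328, 0.358) top [0.4338 0.3578 0.0351] err mm [ 1.  -0.2] 565
(0.5578, 0.2894) top [0.5573 0.2875 0.0782] err mm [-0.5 -1.9] 2926
```

Request:
send_rows --deltas "-0.08 -0.2 0 0 0 0 1; -0.15 -0.42 0 0 0 0 1; -0.22 -0.6 0 0 0 0 1; -0.22 -0.6 0 0 0 0 1"

```text
time: 11.0
eef_pos: [0.4808, 0.2615, 0.307]
eef_rot: [[-0.001, 1.0, -0.008], [1.0, 0.001, -0.003], [-0.003, -0.008, -1.0]]
force: [-0.7, -1.3, -0.7]
finger_gap: 0.0856
grasp_force: 0.0
```

Request:
send_rows --deltas "-0.08 -0.2 0 0 0 0 1; -0.15 -0.42 0 0 0 0 1; -0.22 -0.57 0.15 0 0 0 1; -0.22 -0.57 0.3 0 0 0 1; -0.22 -0.57 0.4 0 0 0 1; -0.22 -0.57 0.4 0 0 0 1; -0.22 -0.57 0.4 0 0 0 1"

```text
time: 11.58
eef_pos: [0.4168, 0.2363, 0.2601]
eef_rot: [[-0.0, 1.0, -0.003], [1.0, 0.0, -0.001], [-0.001, -0.003, -1.0]]
force: [-0.1, -0.2, -0.5]
finger_gap: 0.0858
grasp_force: 0.0
```

```bash
python3 shot.py w8; python3 chk.py w8
```

```text
11.5833 [0.41680796 0.23634771 0.26008416] [ 3.48117386e-01  2.29008261e-01 -4.41179054e-01  9.03365515e-01
 -1.13528928e-04  1.91860233e+00] [-0.13902699 -0.23871533 -0.53586818] 0.08576805472693458
(0.418, 0.237) top [0.4176 0.2369 0.0552] err mm [-0.4 -0.1] 2155
(0.4243, 0.1485) top [0.4245 0.1483 0.0438] err mm [ 0.2 -0.2] 1094
(0.4328, 0.358) top [0.4329 0.3572 0.0352] err mm [ 0.1 -0.8] 1037
(0.5578, 0.2894) top [0.5535 0.2861 0.0782] err mm [-4.3 -3.3] 7700
```

Request:
send_rows --deltas "0 0.01 0.15 0 0 0 1; 0 0.01 0.35 0 0 0 1; 0 0.01 0.5 0 0 0 1; 0 0.01 0.6 0 0 0 1; 0 0.01 0.66 0 0 0 1; 0 0.01 0.68 0 0 0 1; 0 0.01 0.68 0 0 0 1; 0 0.01 0.68 0 0 0 1"

```text
time: 12.3
eef_pos: [0.419, 0.2367, 0.1802]
eef_rot: [[-0.0, 1.0, 0.001], [1.0, 0.0, 0.0], [0.0, 0.001, -1.0]]
force: [-0.1, 0.2, 0.4]
finger_gap: 0.0853
grasp_force: 0.0
```

Request:
send_rows --deltas "0 0 0 0 0 0 0.2; 0 0 0 0 0 0 -0.1; 0 0 0 0 0 0 -0.3; 0 0 0 0 0 0 -0.5; 0 0 0 0 0 0 -0.8; 0 0 0 0 0 0 -0.8; 0 0 0 0 0 0 -0.8; 0 0 0 0 0 0 -0.8" --squeeze 35

```text
time: 12.97
eef_pos: [0.4185, 0.2365, 0.1798]
eef_rot: [[-0.0, 1.0, 0.0], [1.0, 0.0, 0.0], [0.0, 0.0, -1.0]]
force: [-1.5, -0.4, 5.3]
finger_gap: 0.0287
grasp_force: 34.5
```

Request:
send_rows --deltas "0 0 -0.05 0 0 0 -0.8; 0 0 -0.2 0 0 0 -0.8; 0 0 -0.4 0 0 0 -0.8; 0 0 -0.6 0 0 0 -0.8; 0 0 -0.8 0 0 0 -0.8; 0 0 -0.95 0 0 0 -0.8; 0 0 -1 0 0 0 -0.8; 0 0 -1 0 0 0 -0.8"

```text
time: 13.63
eef_pos: [0.4189, 0.2367, 0.3008]
eef_rot: [[-0.0, 1.0, 0.003], [1.0, 0.0, 0.001], [0.001, 0.003, -1.0]]
force: [0.5, -0.8, -2.2]
finger_gap: 0.0287
grasp_force: 35.0
```

Request:
send_rows --deltas "-0.01 0.1 0 0 0 0 -0.8; -0.02 0.3 0 0 0 0 -0.8; -0.04 0.5 0 0 0 0 -0.8; -0.05 0.6 0 0 0 0 -0.8"

```text
time: 13.97
eef_pos: [0.493, 0.2301, 0.2975]
eef_rot: [[0.0, 1.0, -0.0], [1.0, -0.0, -0.001], [-0.001, -0.0, -1.0]]
force: [-0.1, 0.3, -2.3]
finger_gap: 0.0287
grasp_force: 35.0
```

Request:
send_rows --deltas "-0.02 0.2 0 0 0 0 -0.8; -0.04 0.4 0 0 0 0 -0.8; -0.04 0.55 0 0 0 0 -0.8; -0.04 0.59 0 0 0 0 -0.8; -0.04 0.59 0 0 0 0 -0.8; -0.04 0.59 0 0 0 0 -0.8; -0.04 0.59 0 0 0 0 -0.8"

```text
time: 14.55
eef_pos: [0.5602, 0.2257, 0.2983]
eef_rot: [[-0.001, 1.0, -0.003], [1.0, 0.001, -0.001], [-0.001, -0.003, -1.0]]
force: [-0.7, -0.4, -2.6]
finger_gap: 0.0286
grasp_force: 35.1
```

Request:
send_rows --deltas "0 0 0.15 0 0 0 -0.8; 0 0 0.35 0 0 0 -0.8; 0 0 0.55 0 0 0 -0.8; 0 0 0.7 0 0 0 -0.8; 0 0 0.8 0 0 0 -0.8; 0 0 0.84 0 0 0 -0.8; 0 0 0.84 0 0 0 -0.8; 0 0 0.84 0 0 0 -0.8"

```text
time: 15.22
eef_pos: [0.5609, 0.226, 0.1992]
eef_rot: [[-0.001, 1.0, 0.0], [1.0, 0.001, -0.0], [-0.0, 0.0, -1.0]]
force: [0.1, 0.0, -0.6]
finger_gap: 0.0289
grasp_force: 35.1
```

```bash
python3 shot.py w9
```

```text
15.2167 [0.56086024 0.22597537 0.19918332] [ 2.50332145e-01  5.03261737e-01 -1.95730342e-01  8.71620752e-01
 -6.12525243e-05  1.82031449e+00] [ 0.14177891  0.02319251 -0.57267113] 0.028883192721665694
```

Request:
send_rows --deltas "0 0 0.03 0 0 0 -0.8; 0 0 0.06 0 0 0 -0.8; 0 0 0.08 0 0 0 -0.8; 0 0 0.083 0 0 0 -0.8; 0 0 0.083 0 0 0 -0.8; 0 0 0.083 0 0 0 -0.8"

```text
time: 15.77
eef_pos: [0.5612, 0.2257, 0.1886]
eef_rot: [[-0.0, 1.0, -0.0], [1.0, 0.0, -0.0], [-0.0, -0.0, -1.0]]
force: [0.6, -0.0, -1.2]
finger_gap: 0.029
grasp_force: 35.2
```

Request:
send_rows --deltas "0 0 0 0 0 0 -0.2; 0 0 0 0 0 0 0; 0 0 0 0 0 0 0.3; 0 0 0 0 0 0 0.6; 0 0 0 0 0 0 1; 0 0 0 0 0 0 1; 0 0 0 0 0 0 1; 0 0 0 0 0 0 1"

```text
time: 16.43
eef_pos: [0.5612, 0.2257, 0.1887]
eef_rot: [[-0.0, 1.0, 0.0], [1.0, 0.0, -0.0], [-0.0, 0.0, -1.0]]
force: [-0.6, 0.0, 0.4]
finger_gap: 0.0852
grasp_force: 0.0
```

Request:
send_rows --deltas "0 0 -0.1 0 0 0 1; 0 0 -0.3 0 0 0 1; 0 0 -0.5 0 0 0 1; 0 0 -0.75 0 0 0 1; 0 0 -1 0 0 0 1; 0 0 -1 0 0 0 1; 0 0 -1 0 0 0 1; 0 0 -1 0 0 0 1"

```text
time: 17.1
eef_pos: [0.561, 0.2257, 0.3083]
eef_rot: [[-0.0, 1.0, -0.0], [1.0, 0.0, -0.0], [-0.0, -0.0, -1.0]]
force: [-0.7, -0.2, -0.0]
finger_gap: 0.0856
grasp_force: 0.0
```

```bash
python3 shot.py w10; python3 chk.py w10
```

```text
17.1 [0.5609867  0.22569132 0.30826468] [ 2.49829459e-01  4.12860390e-01 -4.86545360e-02  1.10959813e+00
 -1.02404765e-04  1.82031184e+00] [-0.6836904  -0.17623562 -0.04197903] 0.08563702300302416
(0.4243, 0.1485) top [0.4256 0.1479 0.0438] err mm [ 1.3 -0.6] 840
(0.4328, 0.358) top [0.4335 0.3575 0.0353] err mm [ 0.7 -0.5] 767
(0.5578, 0.2894) top [0.5573 0.2868 0.0784] err mm [-0.5 -2.6] 3147
(0.5613, 0.2255) top [0.5613 0.2258 0.0633] err mm [-0.   0.3] 1614
```

Request:
send_rows --deltas "-0.1 -0.18 0 0 0 0 1; -0.2 -0.37 0 0 0 0 1; -0.32 -0.57 0 0 0 0 1; -0.32 -0.57 0 0 0 0 1"

```text
time: 17.48
eef_pos: [0.4875, 0.1856, 0.3058]
eef_rot: [[0.0, 1.0, -0.01], [1.0, -0.0, -0.003], [-0.003, -0.01, -1.0]]
force: [-1.2, 0.4, -0.8]
finger_gap: 0.0857
grasp_force: 0.0
```

Request:
send_rows --deltas "-0.1 -0.18 0 0 0 0 1; -0.2 -0.37 0 0 0 0 1; -0.32 -0.57 0.15 0 0 0 1; -0.32 -0.57 0.3 0 0 0 1; -0.32 -0.57 0.4 0 0 0 1; -0.32 -0.57 0.4 0 0 0 1; -0.32 -0.57 0.4 0 0 0 1; -0.32 -0.57 0.4 0 0 0 1"

```text
time: 18.15
eef_pos: [0.4249, 0.1491, 0.2607]
eef_rot: [[-0.0, 1.0, -0.0], [1.0, 0.0, -0.0], [-0.0, -0.0, -1.0]]
force: [-0.2, -0.2, 0.7]
finger_gap: 0.0855
grasp_force: 0.0
```

```bash
python3 shot.py w11; python3 chk.py w11
```

```text
18.15 [0.42487818 0.14906245 0.26072418] [ 1.58814226e-01  1.75789476e-01 -5.08254841e-01  8.87053223e-01
 -5.39248771e-05  1.72917680e+00] [-0.17765732 -0.21476685  0.71575918] 0.08548176809016121
(0.4243, 0.1485) top [0.4247 0.1475 0.0441] err mm [ 0.4 -1. ] 1224
(0.5578, 0.2894) top [0.554  0.2799 0.0617] err mm [-3.8 -9.5] 5233
(0.5613, 0.2255) top [0.5601 0.2251 0.0633] err mm [-1.2 -0.4] 4504
```

Request:
send_rows --deltas "-0.01 0 0.15 0 0 0 1; -0.01 0 0.35 0 0 0 1; -0.01 0 0.5 0 0 0 1; -0.01 0 0.6 0 0 0 1; -0.01 0 0.66 0 0 0 1; -0.01 0 0.68 0 0 0 1; -0.01 0 0.68 0 0 0 1; -0.01 0 0.68 0 0 0 1"

```text
time: 18.87
eef_pos: [0.4251, 0.1479, 0.1798]
eef_rot: [[-0.0, 1.0, 0.001], [1.0, 0.0, 0.0], [0.0, 0.001, -1.0]]
force: [0.2, 0.7, 0.4]
finger_gap: 0.0857
grasp_force: 0.0
```

Request:
send_rows --deltas "0 0 0 0 0 0 0.2; 0 0 0 0 0 0 -0.1; 0 0 0 0 0 0 -0.3; 0 0 0 0 0 0 -0.6; 0 0 0 0 0 0 -0.9; 0 0 0 0 0 0 -0.9; 0 0 0 0 0 0 -0.9; 0 0 0 0 0 0 -0.9" --squeeze 30

```text
time: 19.53
eef_pos: [0.4246, 0.1477, 0.1794]
eef_rot: [[-0.0, 1.0, 0.001], [1.0, 0.0, -0.0], [-0.0, 0.001, -1.0]]
force: [-0.9, 0.1, 4.5]
finger_gap: 0.0227
grasp_force: 29.5
```

Request:
send_rows --deltas "0 0 -0.05 0 0 0 -0.9; 0 0 -0.2 0 0 0 -0.9; 0 0 -0.4 0 0 0 -0.9; 0 0 -0.6 0 0 0 -0.9; 0 0 -0.8 0 0 0 -0.9; 0 0 -0.95 0 0 0 -0.9; 0 0 -1 0 0 0 -0.9; 0 0 -1 0 0 0 -0.9"

```text
time: 20.2
eef_pos: [0.425, 0.1478, 0.3005]
eef_rot: [[-0.0, 1.0, 0.003], [1.0, 0.0, 0.0], [0.0, 0.003, -1.0]]
force: [0.2, 0.3, -1.6]
finger_gap: 0.0225
grasp_force: 29.7
```

Request:
send_rows --deltas "0.01 0.1 0 0 0 0 -0.9; 0.03 0.3 0 0 0 0 -0.9; 0.05 0.5 0 0 0 0 -0.9; 0.06 0.58 0 0 0 0 -0.9"

```text
time: 20.53
eef_pos: [0.4961, 0.1549, 0.2975]
eef_rot: [[0.0, 1.0, 0.0], [1.0, -0.0, -0.0], [-0.0, 0.0, -1.0]]
force: [-0.1, 0.6, -0.7]
finger_gap: 0.0227
grasp_force: 29.7
```

Request:
send_rows --deltas "0.02 0.2 0 0 0 0 -0.9; 0.04 0.4 0 0 0 0 -0.9; 0.05 0.55 0 0 0 0 -0.9; 0.055 0.585 0 0 0 0 -0.9; 0.055 0.585 0 0 0 0 -0.9; 0.055 0.585 0 0 0 0 -0.9; 0.055 0.585 0 0 0 0 -0.9"

```text
time: 21.12
eef_pos: [0.5629, 0.1615, 0.2983]
eef_rot: [[-0.001, 1.0, -0.003], [1.0, 0.001, -0.0], [-0.0, -0.003, -1.0]]
force: [0.4, 0.2, -1.2]
finger_gap: 0.0227
grasp_force: 29.8
```

Request:
send_rows --deltas "0 0 0.15 0 0 0 -0.9; 0 0 0.35 0 0 0 -0.9; 0 0 0.55 0 0 0 -0.9; 0 0 0.7 0 0 0 -0.9; 0 0 0.8 0 0 0 -0.9; 0 0 0.84 0 0 0 -0.9; 0 0 0.84 0 0 0 -0.9; 0 0 0.84 0 0 0 -0.9"

```text
time: 21.78
eef_pos: [0.5639, 0.1616, 0.1988]
eef_rot: [[-0.001, 1.0, 0.0], [1.0, 0.001, -0.0], [-0.0, 0.0, -1.0]]
force: [0.8, -0.5, -1.9]
finger_gap: 0.0226
grasp_force: 29.8
```

Request:
send_rows --deltas "0 0 0.03 0 0 0 -0.9; 0 0 0.06 0 0 0 -0.9; 0 0 0.08 0 0 0 -0.9; 0 0 0.083 0 0 0 -0.9; 0 0 0.083 0 0 0 -0.9; 0 0 0.083 0 0 0 -0.9"

```text
time: 22.28
eef_pos: [0.5643, 0.1616, 0.1884]
eef_rot: [[-0.0, 1.0, 0.0], [1.0, 0.0, -0.0], [-0.0, 0.0, -1.0]]
force: [0.5, -1.0, 0.3]
finger_gap: 0.0226
grasp_force: 29.8
```

Request:
send_rows --deltas "0 0 0 0 0 0 -0.3; 0 0 0 0 0 0 0; 0 0 0 0 0 0 0.3; 0 0 0 0 0 0 0.6; 0 0 0 0 0 0 1; 0 0 0 0 0 0 1; 0 0 0 0 0 0 1; 0 0 0 0 0 0 1"

```text
time: 22.95
eef_pos: [0.5642, 0.1616, 0.1883]
eef_rot: [[-0.0, 1.0, 0.0], [1.0, 0.0, -0.0], [-0.0, 0.0, -1.0]]
force: [-0.1, 0.8, -0.7]
finger_gap: 0.0859
grasp_force: 0.0
```

Request:
send_rows --deltas "0 0 -0.1 0 0 0 1; 0 0 -0.3 0 0 0 1; 0 0 -0.5 0 0 0 1; 0 0 -0.75 0 0 0 1; 0 0 -1 0 0 0 1; 0 0 -1 0 0 0 1; 0 0 -1 0 0 0 1; 0 0 -1 0 0 0 1"

```text
time: 23.62
eef_pos: [0.564, 0.1615, 0.3079]
eef_rot: [[-0.0, 1.0, -0.0], [1.0, 0.0, -0.0], [-0.0, -0.0, -1.0]]
force: [0.1, 0.7, -0.3]
finger_gap: 0.0853
grasp_force: 0.0
```

```bash
python3 shot.py w12; python3 chk.py w12; python3 - <<'E'
from h import *
z=np.load("top0.npz"); W=cloud(z,z["d"]); m=(z["d"]>0)&(W[...,2]>.45)&(W[...,1]>.25)&(W[...,0]<.6)
q=W[m]; print("head z",q[:,2].min(),q[:,2].max(),"x",q[:,0].min())
for x in np.arange(.16,.5,.02):
    s=q[abs(q[:,0]-x)<.01]
    if len(s): print(round(x,2),s[:,1].min().round(3),s[:,2].min().round(3),s[:,2].max().round(3))
E
```

```text
23.6167 [0.56400396 0.16153566 0.30794178] [ 1.42168183e-01  3.79881958e-01 -9.93772946e-02  1.09178584e+00
 -6.02414448e-05  1.71261404e+00] [ 0.12346809  0.71724154 -0.26672889] 0.08527690494444208
(0.5578, 0.2894) top [0.5573 0.2862 0.0785] err mm [-0.5 -3.2] 4509
(0.5613, 0.2255) top [0.5613 0.2255 0.0634] err mm [ 0. -0.] 1668
(0.5646, 0.1615) top [0.5645 0.1613 0.052 ] err mm [-0.1 -0.2] 965
head z 0.45643735543594377 0.6848869718455479 x 0.20257966901593982
0.2 0.361 0.592 0.664
0.22 0.336 0.582 0.681
0.24 0.335 0.581 0.685
0.26 0.343 0.579 0.685
0.28 0.353 0.575 0.684
0.3 0.363 0.573 0.678
0.32 0.373 0.571 0.663
0.34 0.384 0.569 0.648
0.36 0.394 0.567 0.634
0.38 0.404 0.566 0.619
0.4 0.414 0.458 0.605
0.42 0.424 0.458 0.59
0.44 0.467 0.457 0.487
0.46 0.477 0.456 0.502
0.48 0.487 0.458 0.489
```

```bash
python3 - <<'E'
from h import *
from rig import vision,readout
q=readout.observe()["joints"]
z=np.load("top0.npz"); W0=cloud(z,z["d"]); p,d=vision.snapshot("top"); W=cloud(z,d)
m=(d>0)&(W[...,2]>W0[...,2]+.05)&(W[...,2]>.15); P=W[m]; c,s=np.cos(q[0]),np.sin(q[0])
f=P[:,0]*c+P[:,1]*s; l=-P[:,0]*s+P[:,1]*c
print(q,len(P))
for a in np.arange(-.1,.7,.05):
    k=abs(f-a)<.025
    if k.sum()>20: print(round(a,2),"left min/max",l[k].min().round(3),l[k].max().round(3),"z at max left",P[k,2][l[k]>l[k].max()-.02].min().round(3),P[k,2][l[k]>l[k].max()-.02].max().round(3),"zmax",P[k,2].max().round(3))
for n in [("start",.314,.045,.569,.404),]: pass
E
```

```text
[ 1.42142172e-01  3.80658397e-01 -1.00294887e-01  1.09178614e+00
 -7.51953956e-05  1.71262059e+00] 104777
0.25 left min/max 0.015 0.199 z at max left 0.695 0.716 zmax 0.748
0.3 left min/max 0.02 0.141 z at max left 0.645 0.727 zmax 0.734
0.35 left min/max 0.02 0.14 z at max left 0.626 0.708 zmax 0.714
0.4 left min/max 0.022 0.14 z at max left 0.614 0.689 zmax 0.697
0.45 left min/max 0.03 0.135 z at max left 0.618 0.672 zmax 0.678
0.5 left min/max 0.036 0.13 z at max left 0.552 0.653 zmax 0.659
0.55 left min/max 0.096 0.131 z at max left 0.266 0.633 zmax 0.634
0.6 left min/max 0.115 0.131 z at max left 0.265 0.562 zmax 0.562
```

The top cloud shows that reaching w4 with a vertical tool would leave only about 1 cm between the forearm and the left machine's head. So I'll tilt the tool 12° about its closing line, set w4 down nearer on the strip, and regrasp it upright.

Request:
send_rows --deltas "0.1 -0.18 0 0 0 0 1; 0.22 -0.37 0 0 0 0 1; 0.37 -0.55 0 0 0 0 1; 0.37 -0.55 0 0 0 0 1"

```text
time: 24.05
eef_pos: [0.4941, 0.2076, 0.3065]
eef_rot: [[-0.003, 1.0, -0.007], [1.0, 0.003, -0.0], [-0.0, -0.007, -1.0]]
force: [-0.7, 0.0, -0.4]
finger_gap: 0.0853
grasp_force: 0.0
```

Request:
send_rows --deltas "0.1 -0.18 0 0 0 0 1; 0.22 -0.37 0 0 0 0 1; 0.37 -0.54 0.1 0 0 0 1; 0.37 -0.54 0.2 0 0 0 1; 0.37 -0.54 0.3 0 0 0 1; 0.37 -0.54 0.3 0 0 0 1"

```text
time: 24.55
eef_pos: [0.4319, 0.2501, 0.2692]
eef_rot: [[-0.001, 1.0, -0.005], [1.0, 0.001, -0.002], [-0.002, -0.005, -1.0]]
force: [-0.8, -0.7, -0.5]
finger_gap: 0.0853
grasp_force: 0.0
```

Request:
send_rows --deltas "0 0 0 0 0.02 0 1; 0 0 0 0 0.04 0 1; 0 0 0 0 0.06 0 1; 0 0 0 0 0.067 0 1; 0 0 0 0 0.067 0 1; 0 0 0 0 0.067 0 1"

```text
time: 25.05
eef_pos: [0.4336, 0.2499, 0.2722]
eef_rot: [[0.001, 1.0, -0.0], [0.978, -0.001, 0.207], [0.207, -0.0, -0.978]]
force: [0.9, -0.2, -0.2]
finger_gap: 0.0851
grasp_force: 0.0
```

```bash
python3 shot.py w13; python3 chk.py w13
```

```text
25.05 [0.43358588 0.24989178 0.27220126] [ 0.31138985  0.21820415 -0.43009535  0.85799163  0.19871262  1.88918693] [ 0.94910079 -0.17340759 -0.23534659] 0.08509484845937103
(0.4328, 0.358) top [0.4329 0.3575 0.0352] err mm [ 0.1 -0.5] 559
(0.5578, 0.2894) top [0.5563 0.2869 0.0784] err mm [-1.5 -2.5] 4977
(0.5613, 0.2255) top [0.5605 0.2298 0.0625] err mm [-0.8  4.3] 1584
(0.5646, 0.1615) top [0.5634 0.1616 0.0518] err mm [-1.2  0.1] 841
```

Request:
send_rows --deltas "0.15 0 0.03 0 0 0 1; 0.3 0 0.06 0 0 0 1; 0.45 0 0.095 0 0 0 1; 0.593 0 0.125 0 0 0 1; 0.593 0 0.125 0 0 0 1; 0.593 0 0.125 0 0 0 1"

```text
time: 25.6
eef_pos: [0.4332, 0.3237, 0.2723]
eef_rot: [[-0.002, 1.0, -0.001], [0.978, 0.002, 0.208], [0.208, -0.0, -0.978]]
force: [-0.1, 0.1, -0.1]
finger_gap: 0.0856
grasp_force: 0.0
```

```bash
python3 shot.py w14; python3 chk.py w14; python3 - <<'E'
from h import *
from rig import vision
from scipy.spatial import cKDTree
z=np.load("top0.npz"); W0=cloud(z,z["d"]); p,d=vision.snapshot("top"); W=cloud(z,d); cv2.imwrite("pics/top2.png",p[:,:,::-1])
arm=W[(d>0)&(W[...,2]>W0[...,2]+.05)&(W[...,2]>.3)]; mach=W0[(z["d"]>0)&(W0[...,2]>.3)&(W0[...,1]>.3)]
r,i=cKDTree(mach).query(arm[::5]); k=r.argmin(); print("gap",r[k],arm[::5][k],mach[i[k]])
E
```

```text
25.6 [0.43318581 0.32373268 0.27232659] [ 0.44871802  0.27832208 -0.34932689  0.85174929  0.18852597  2.02596286] [-0.12530482  0.0506678  -0.13883953] 0.08564762301916852
(0.4328, 0.358) top [0.4329 0.3581 0.0352] err mm [0.1 0.1] 529
(0.5578, 0.2894) top [0.5598 0.3033 0.0581] err mm [ 2.  13.9] 889
(0.5613, 0.2255) top [0.5603 0.2288 0.0524] err mm [-1.   3.3] 1253
gap 0.06146650941659829 [0.26224539 0.27998972 0.6415404 ] [0.23728934 0.33604211 0.64520868]
```

View pics/top2.png

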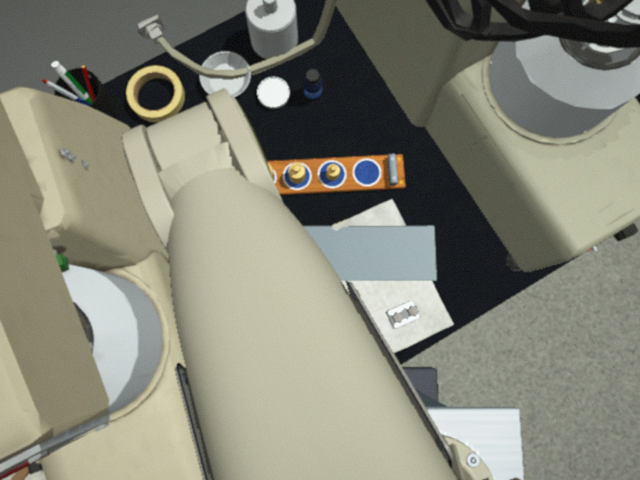

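The top view shows 6 cm between the arm and the machine head, with w2 and w3 standing on their marks at (297,173) and (332,172). Now I'll descend on w4.

Request:
send_rows --deltas "-0.04 0 0.18 0 0 0 1; -0.08 0 0.36 0 0 0 1; -0.11 0 0.52 0 0 0 1; -0.14 0 0.64 0 0 0 1; -0.155 0 0.72 0 0 0 1; -0.16 0 0.75 0 0 0 1; -0.16 0 0.75 0 0 0 1; -0.16 0 0.75 0 0 0 1"

```text
time: 26.37
eef_pos: [0.4338, 0.323, 0.181]
eef_rot: [[-0.0, 1.0, 0.001], [0.978, -0.0, 0.209], [0.209, 0.001, -0.978]]
force: [0.5, -0.5, 0.3]
finger_gap: 0.0854
grasp_force: 0.0
```

```bash
python3 shot.py w15; python3 chk.py w15
```

```text
26.3667 [0.43378738 0.32298151 0.18103418] [ 0.44673208  0.38132401 -0.46412094  0.6326402   0.18946115  2.02631544] [ 0.45410526 -0.47790088  0.27571512] 0.08537464566419493
(0.4328, 0.358) top [0.4328 0.3553 0.0981] err mm [-0.  -2.7] 13405
```

View pics/w15.png

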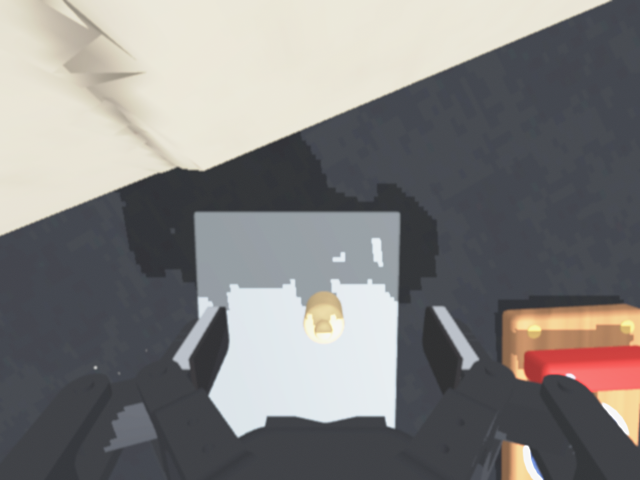

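The picture shows w4 upright at (324,315), centred between the open fingers. I'll close on it.

Request:
send_rows --deltas "0 0 0.016 0 0 0 0.4; 0 0 0.016 0 0 0 0; 0 0 0.016 0 0 0 -0.3; 0 0 0.016 0 0 0 -0.6; 0 0 0.016 0 0 0 -0.95; 0 0 0.016 0 0 0 -0.95; 0 0 0.016 0 0 0 -0.95; 0 0 0.016 0 0 0 -0.95" --squeeze 22

```text
time: 27.08
eef_pos: [0.4334, 0.3235, 0.1788]
eef_rot: [[-0.0, 1.0, 0.0], [0.978, 0.0, 0.209], [0.209, 0.0, -0.978]]
force: [0.2, -1.2, 2.7]
finger_gap: 0.0168
grasp_force: 23.0
```

Request:
send_rows --deltas "0.01 0 -0.05 0 0 0 -0.95; 0.03 0 -0.15 0 0 0 -0.95; 0.06 0 -0.3 0 0 0 -0.95; 0.08 0 -0.4 0 0 0 -0.95; 0.08 0 -0.4 0 0 0 -0.95; 0.08 0 -0.4 0 0 0 -0.95"

```text
time: 27.58
eef_pos: [0.4337, 0.3229, 0.2282]
eef_rot: [[-0.001, 1.0, 0.002], [0.978, 0.0, 0.209], [0.209, 0.002, -0.978]]
force: [0.0, 0.1, -1.2]
finger_gap: 0.0167
grasp_force: 22.7
```

Request:
send_rows --deltas "-0.1 0 -0.02 0 0 0 -0.95; -0.3 0 -0.06 0 0 0 -0.95; -0.55 0 -0.116 0 0 0 -0.95; -0.75 0 -0.16 0 0 0 -0.95; -0.9 0 -0.19 0 0 0 -0.95; -0.9 0 -0.19 0 0 0 -0.95; -0.9 0 -0.19 0 0 0 -0.95"

```text
time: 28.17
eef_pos: [0.4329, 0.2112, 0.2263]
eef_rot: [[0.003, 1.0, -0.002], [0.978, -0.002, 0.208], [0.208, -0.002, -0.978]]
force: [-0.1, 0.3, -0.2]
finger_gap: 0.017
grasp_force: 22.7
```

Request:
send_rows --deltas "-0.02 0 0.1 0 0 0 -0.95; -0.04 0 0.2 0 0 0 -0.95; -0.06 0 0.28 0 0 0 -0.95; -0.07 0 0.33 0 0 0 -0.95; -0.075 0 0.36 0 0 0 -0.95; -0.075 0 0.36 0 0 0 -0.95; -0.075 0 0.36 0 0 0 -0.95"

```text
time: 28.75
eef_pos: [0.4334, 0.213, 0.1831]
eef_rot: [[-0.001, 1.0, -0.0], [0.978, 0.001, 0.209], [0.209, -0.0, -0.978]]
force: [-0.1, -0.8, -1.2]
finger_gap: 0.0169
grasp_force: 22.7
```

Request:
send_rows --deltas "0 0 0.01 0 0 0 -0.95; -0.005 0 0.02 0 0 0 -0.95; -0.007 0 0.029 0 0 0 -0.95; -0.007 0 0.029 0 0 0 -0.95; -0.007 0 0.029 0 0 0 -0.95"

```text
time: 29.17
eef_pos: [0.4334, 0.2125, 0.1797]
eef_rot: [[-0.0, 1.0, 0.0], [0.978, 0.0, 0.209], [0.209, 0.0, -0.978]]
force: [-0.2, 0.5, 0.3]
finger_gap: 0.0165
grasp_force: 22.7
```

Request:
send_rows --deltas "0 0 0 0 0 0 -0.4; 0 0 0 0 0 0 -0.1; 0 0 0 0 0 0 0.3; 0 0 0 0 0 0 0.6; 0 0 0 0 0 0 1; 0 0 0 0 0 0 1; 0 0 0 0 0 0 1; 0 0 0 0 0 0 1"

```text
time: 29.83
eef_pos: [0.4334, 0.2126, 0.1796]
eef_rot: [[-0.0, 1.0, -0.0], [0.978, 0.0, 0.209], [0.209, -0.0, -0.978]]
force: [-0.4, 0.3, -0.3]
finger_gap: 0.0853
grasp_force: 0.0
```

Request:
send_rows --deltas "0.03 0 -0.15 0 0 0 1; 0.08 0 -0.35 0 0 0 1; 0.12 0 -0.55 0 0 0 1; 0.16 0 -0.75 0 0 0 1; 0.16 0 -0.75 0 0 0 1"

```text
time: 30.25
eef_pos: [0.4352, 0.2131, 0.2762]
eef_rot: [[-0.002, 1.0, 0.007], [0.977, 0.0, 0.211], [0.211, 0.008, -0.977]]
force: [0.0, 0.5, 0.9]
finger_gap: 0.0854
grasp_force: 0.0
```

Request:
send_rows --deltas "0 0 0 0 -0.02 0 1; 0.08 0 0.03 0 -0.04 0 1; 0.15 0 0.06 0 -0.06 0 1; 0.28 0 0.06 0 -0.067 0 1; 0.28 0 0.06 0 -0.067 0 1; 0.28 0 0.06 0 -0.067 0 1; 0.28 0 0.06 0 -0.067 0 1"

```text
time: 30.83
eef_pos: [0.4331, 0.2467, 0.2711]
eef_rot: [[-0.001, 1.0, -0.001], [1.0, 0.001, -0.0], [-0.0, -0.001, -1.0]]
force: [-0.9, 0.4, 0.3]
finger_gap: 0.0854
grasp_force: 0.0
```

```bash
sed -i 's/(.4243,.1485),/(.4243,.1485),(.433,.248),/' chk.py; python3 shot.py w16; python3 chk.py w16
```

```text
30.8333 [0.43314558 0.24665205 0.27106987] [ 3.56420043e-01  2.51290988e-01 -3.80681272e-01  9.39564257e-01
  1.31206582e-04  1.92660694e+00] [-0.86936545  0.42064286  0.28733729] 0.08538710325202857
(0.418, 0.237) top [0.4334 0.2473 0.035 ] err mm [15.4 10.3] 572
(0.433, 0.248) top [0.4334 0.2473 0.035 ] err mm [ 0.4 -0.7] 572
(0.5578, 0.2894) top [0.5561 0.2869 0.0782] err mm [-1.7 -2.5] 6300
(0.5613, 0.2255) top [0.5602 0.2259 0.063 ] err mm [-1.1  0.4] 2832
(0.5646, 0.1615) top [0.5653 0.1652 0.0479] err mm [0.7 3.7] 628
```

View pics/w16.png

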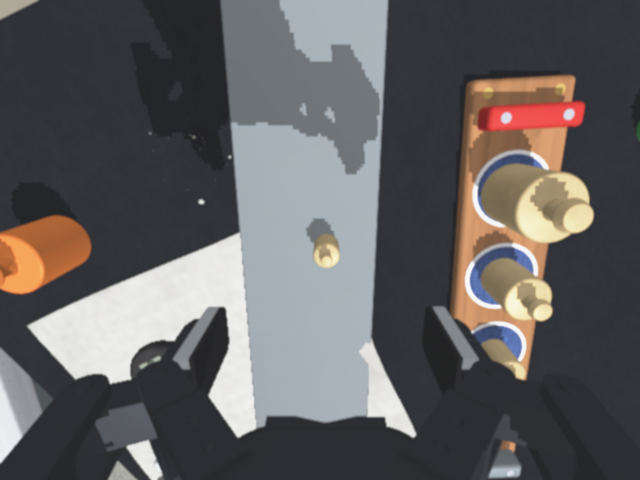

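The picture shows w4 upright at (326,250) on the strip, with w1, w2 and w3 standing on their marks. Now I'll regrasp w4 upright.

Request:
send_rows --deltas "0.005 0 0.18 0 0 0 1; 0.005 0 0.38 0 0 0 1; 0.005 0 0.55 0 0 0 1; 0.005 0 0.68 0 0 0 1; 0.005 0 0.74 0 0 0 1; 0.005 0 0.76 0 0 0 1; 0.005 0 0.76 0 0 0 1; 0.005 0 0.76 0 0 0 1"

```text
time: 31.55
eef_pos: [0.4339, 0.2474, 0.1811]
eef_rot: [[0.0, 1.0, 0.001], [1.0, -0.0, 0.0], [0.0, 0.001, -1.0]]
force: [-0.8, 0.8, 0.4]
finger_gap: 0.0855
grasp_force: 0.0
```

Request:
send_rows --deltas "0 0 0 0 0 0 0.4; 0 0 0 0 0 0 0; 0 0 0 0 0 0 -0.3; 0 0 0 0 0 0 -0.6; 0 0 0 0 0 0 -0.95; 0 0 0 0 0 0 -0.95; 0 0 0 0 0 0 -0.95; 0 0 0 0 0 0 -0.95"

```text
time: 32.22
eef_pos: [0.4334, 0.2476, 0.1806]
eef_rot: [[-0.0, 1.0, 0.0], [1.0, 0.0, 0.0], [0.0, 0.0, -1.0]]
force: [-1.0, -0.3, 3.3]
finger_gap: 0.0166
grasp_force: 23.0
```

Request:
send_rows --deltas "0 0 -0.05 0 0 0 -0.95; 0 0 -0.2 0 0 0 -0.95; 0 0 -0.4 0 0 0 -0.95; 0 0 -0.6 0 0 0 -0.95; 0 0 -0.8 0 0 0 -0.95; 0 0 -0.95 0 0 0 -0.95; 0 0 -1 0 0 0 -0.95; 0 0 -1 0 0 0 -0.95"

```text
time: 32.88
eef_pos: [0.434, 0.2477, 0.302]
eef_rot: [[-0.0, 1.0, 0.003], [1.0, 0.0, 0.001], [0.001, 0.003, -1.0]]
force: [0.5, -0.1, -0.7]
finger_gap: 0.0167
grasp_force: 22.6
```

Request:
send_rows --deltas "-0.1 0.09 0 0 0 0 -0.95; -0.25 0.23 0 0 0 0 -0.95; -0.45 0.4 0 0 0 0 -0.95; -0.62 0.56 0 0 0 0 -0.95"

```text
time: 33.22
eef_pos: [0.5005, 0.1722, 0.2986]
eef_rot: [[-0.001, 1.0, -0.003], [1.0, 0.001, -0.001], [-0.001, -0.003, -1.0]]
force: [0.9, -0.7, -0.6]
finger_gap: 0.0165
grasp_force: 22.6
```

Request:
send_rows --deltas "-0.2 0.18 0 0 0 0 -0.95; -0.4 0.36 0 0 0 0 -0.95; -0.58 0.51 0 0 0 0 -0.95; -0.63 0.56 0 0 0 0 -0.95; -0.63 0.56 0 0 0 0 -0.95; -0.63 0.56 0 0 0 0 -0.95; -0.63 0.56 0 0 0 0 -0.95"

```text
time: 33.8
eef_pos: [0.5667, 0.0983, 0.2993]
eef_rot: [[-0.001, 1.0, -0.003], [1.0, 0.001, 0.0], [0.0, -0.003, -1.0]]
force: [0.3, 1.2, -1.2]
finger_gap: 0.0163
grasp_force: 22.6
```

Request:
send_rows --deltas "0 0 0.15 0 0 0 -0.95; 0 0 0.35 0 0 0 -0.95; 0 0 0.55 0 0 0 -0.95; 0 0 0.7 0 0 0 -0.95; 0 0 0.8 0 0 0 -0.95; 0 0 0.84 0 0 0 -0.95; 0 0 0.84 0 0 0 -0.95; 0 0 0.84 0 0 0 -0.95"

```text
time: 34.47
eef_pos: [0.5675, 0.0984, 0.2]
eef_rot: [[-0.002, 1.0, 0.0], [1.0, 0.002, -0.0], [-0.0, 0.0, -1.0]]
force: [0.1, -0.0, -0.2]
finger_gap: 0.0171
grasp_force: 22.6
```

Request:
send_rows --deltas "-0.005 0 0.03 0 0 0 -0.95; -0.005 0 0.06 0 0 0 -0.95; -0.005 0 0.08 0 0 0 -0.95; -0.005 0 0.083 0 0 0 -0.95; -0.005 0 0.083 0 0 0 -0.95; -0.005 0 0.083 0 0 0 -0.95"

```text
time: 34.97
eef_pos: [0.5679, 0.0969, 0.1897]
eef_rot: [[-0.0, 1.0, 0.0], [1.0, 0.0, -0.0], [-0.0, 0.0, -1.0]]
force: [-0.4, 0.1, -0.4]
finger_gap: 0.0168
grasp_force: 22.6
```

Request:
send_rows --deltas "0 0 0 0 0 0 -0.4; 0 0 0 0 0 0 -0.1; 0 0 0 0 0 0 0.3; 0 0 0 0 0 0 0.6; 0 0 0 0 0 0 1; 0 0 0 0 0 0 1; 0 0 0 0 0 0 1; 0 0 0 0 0 0 1"

```text
time: 35.63
eef_pos: [0.5678, 0.097, 0.1896]
eef_rot: [[-0.0, 1.0, -0.0], [1.0, 0.0, -0.0], [-0.0, -0.0, -1.0]]
force: [-1.3, 0.4, -0.7]
finger_gap: 0.0853
grasp_force: 0.0
```

Request:
send_rows --deltas "0 0 -0.1 0 0 0 1; 0 0 -0.3 0 0 0 1; 0 0 -0.5 0 0 0 1; 0 0 -0.75 0 0 0 1; 0 0 -1 0 0 0 1; 0 0 -1 0 0 0 1; 0 0 -1 0 0 0 1"

```text
time: 36.22
eef_pos: [0.5687, 0.097, 0.3119]
eef_rot: [[-0.0, 1.0, 0.005], [1.0, 0.0, 0.0], [0.0, 0.005, -1.0]]
force: [0.5, -0.1, -1.4]
finger_gap: 0.0852
grasp_force: 0.0
```

Request:
send_rows --deltas "0 -0.2 -0.1 0 0 0 1; 0 -0.4 -0.3 0 0 0 1; 0 -0.6 -0.6 0 0 0 1; 0 -0.8 -0.8 0 0 0 1; 0 -0.8 -0.8 0 0 0 1; 0 -0.8 -0.8 0 0 0 1; 0 -0.8 -0.8 0 0 0 1; 0 -0.8 -0.8 0 0 0 1"

```text
time: 36.88
eef_pos: [0.4721, 0.0969, 0.4037]
eef_rot: [[-0.0, 1.0, -0.003], [1.0, 0.0, -0.0], [-0.0, -0.003, -1.0]]
force: [0.1, 0.3, -0.2]
finger_gap: 0.0856
grasp_force: 0.0
```

```bash
python3 shot.py w17; python3 chk.py w17
```

```text
36.8833 [0.47212041 0.09685627 0.4036802 ] [ 3.56187545e-02  1.35003363e-01 -1.84911396e-01  1.25359478e+00
 -1.41550486e-04  1.60626135e+00] [ 0.08377283  0.33759038 -0.24106712] 0.08557190287035447
(0.5578, 0.2894) top [0.5572 0.2709 0.0586] err mm [ -0.6 -18.5] 916
(0.5613, 0.2255) top [0.5608 0.2251 0.0634] err mm [-0.5 -0.4] 1273
(0.5646, 0.1615) top [0.5639 0.1607 0.052 ] err mm [-0.7 -0.8] 630
(0.5678, 0.0976) top [0.5672 0.0966 0.0429] err mm [-0.6 -1. ] 300
```

View pics/w17.png

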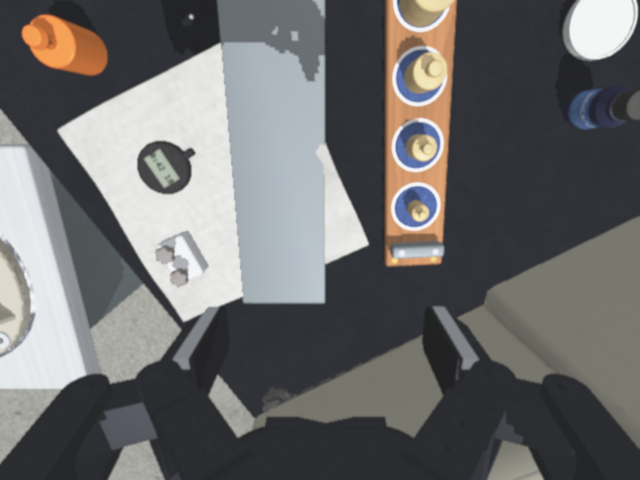

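The final picture shows w2 (428,73), w3 (422,146) and w4 (418,210) upright and centred on their marks. w1 is only partly in this frame, but earlier views measured it within 3.5 mm of its mark. The arm touches nothing, so I'm handing the job in.

```bash
python3 -c "
from rig import workorder
print(workorder.job_done())"
```

```text
the job is handed in; nothing more can be done
None
```

All four weights stand upright on their marks, largest beside the red stop and smallest beside the grey; I measured each within about 4 mm of its mark's centre and handed the job in at about 37 s, but no verdict came back.

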